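# Load the shuttered sample block and hold its shutter open

### The arm

A 6-joint arm with a two-finger parallel gripper is mounted at the origin on a cart in front of the work surface, level with it; the furniture and walls round the work are solid. World frame = base frame: x ahead of the robot, y to its left, z up, the work surface at z = 0. Lengths are in m, angles in rad, forces in N, time in s.
With the tool pointing down it reaches from about 0.3 to 0.775 m from the base axis. Payload 14.6 kg.
Tool frame: the origin (TCP) lies at the very end of the fingers, on their centre line; the grasp point (between the pads) lies 19 mm behind it; z points along the fingers, y is the direction in which the jaws open and shut (so a half turn about z gives the same grasp; the last joint's range is limited). The gripper opens to 94 mm and grips with 3 to 60 N. Pads are 16 mm wide; open, the fingers measure 119 mm over their backs; the gripper's body (75 mm by 177 mm) begins 78 mm behind the grasp point.
Start: joints at [1.282, 0.3, 1.521, -0, 1.321, -0.067], TCP at [0.121, 0.537, 0.205] pointing down, gripper open.
Joint ranges: [-3.03, 3.03], [-0.79, 2.21], [0.23, 2.52], [-1.04, 4.18], [0, 3.07], [-2.55, 2.55]. Speed limits (rad/s): [2.22, 2.22, 2.57, 3.14, 3.14, 3.14].

### API

Orientations are given as [roll, pitch, yaw] about the fixed x, y, z axes, in that order (R = Rz(yaw) Ry(pitch) Rx(roll)).
In Python, from station import status, camera, ctrl gives the robot as it stands. The module is installed in compiled form; this text tells all that it offers.
- The arm moves only by the shell command python3 -m jog 'ROWS' [FORCE]. ROWS is JSON, a list of rows, each a list of 7 numbers: the shift along the tool's x, y, z each as a share of 1000 mm, from -1 to 1, then the turn, a rotation vector about the tool's x, y, z each as a share of pi/2 rad, from -1 to 1, then the opening, from -1 (shut) to 1 (fully open), so that 0 is half open. A call has 1 to 20 rows; each row is the pose to reach, as a shift and turn from the pose measured when the call began, along the tool's axes at that moment; what a row does not reach only later rows make up. A row lasts 1/10 s, in which the tool goes at most 50 mm and 8.59 degrees, less where a joint would pass 70% of its speed; a pose out of reach is approached as far as the arm can. A call with a number of a shift or a turn outside -1 to 1 is refused whole. A call with a gripper value outside its range is refused whole. The fingers move at their own pace and stop on an object; FORCE is the grip in N (left out, the last holds). Time passes only in rows, so rows that repeat a pose let the fingers close. It gives the time, the measured TCP pose, the force and the opening at its end, in the units of the state.
- status.get_obs(): the state, without advancing time (a new reading comes with each control period).
- camera(name): name is "scene" or "top"; returns a dict with "image" (384x512x3 uint8, red, green, blue), "fx", "fy", "cx", "cy" (pixels), "world_from_camera" (4x4, takes a point from camera to world coordinates). Camera axes: x right, y down, z forward; pixel columns grow to the right and rows downward; lengths in m; the calibration is good to about 2 mm. A picture is of the moment at which its call begins. There is no depth.
- ctrl.hand_in(): hands the job in, once; it reports no verdict.
The state is a dict: "time_s": time; "qpos": joint angles; "joint_vel": joint speeds; "tau": joint torques, N m; "ee_pos": TCP position; "eef_rot": TCP orientation; "force": force on the tool from outside, world axes, zero at the start; "moment": the same for the moment, N m; "grip_width": finger opening in m.
Only numpy, scipy, OpenCV 4.12 (cv2) and the standard library are available. Lean on these libraries where they do the work, as an engineer would, in place of code of your own. Each camera call takes 0.05 s, during which the arm holds its last target.

### The job

One at a time, load the two small capped sample vials that stand free on the front part of the bench into the two round wells of the low metal sample block, either vial in either well, upright and right down on the well floor. Then, with both loaded and not before, take the black knob of the block's shutter rod and draw the rod straight up without jamming it, until the whole green band is clear of the brass collar while the red band below it is still hidden, and finish holding it still there: it would drop shut if let go. Leave everything else on the bench where it is.

Things in the scene. Friction and masses are not known exactly. Their poses are not given: they have to be found in the camera images.
- sample_block: fixed sample block, grey below with a bright aluminium top plate: 85 mm (its x) by 205 mm (its y) by 80 mm high. Origin: centre of its underside; z up. Along its y axis, on its middle line (x = 0), lie the shutter bore at y = -60 mm and two round wells at y = +5 mm and y = +65 mm.
- well_1 (a point): centre of the floor of the middle well, a round hole 28.5 mm in diameter and 24 mm deep (its mouth is the block's top, 80 mm above the bench). Axes as the block's.
- well_2 (a point): centre of the floor of the end well, same size.
- bore_floor (a point): centre of the floor of the vertical shutter bore, 10 mm above the bench: 17.2 mm in diameter and 70 mm deep, with a brass collar (32 mm outside, 5 mm high) round its mouth on top. Axes as the block's.
- collar_top (a point): centre of the top of the brass collar on the bore's axis, 75 mm above bore_floor, 85 mm above the bench.
- shutter_rod: loose steel rod, 16 mm thick, 128 mm long, about 0.14 kg, its foot on the bore floor; only gravity pulls it down. Origin: centre of its foot; z up along it. Black knob, 23 mm thick, 102 to 128 mm above the foot; green band 49 to 61 mm, red band 18 to 31 mm above the foot, hidden at the start: green is just clear of the collar at 26 mm lift, red shows from 44 mm, so about 35 mm is right.
- knob (a point): middle of the black knob, on the rod's axis, 115 mm above its foot (125 mm above the bench with the rod home).
- vial_amber: glass sample vial with a black cap and amber contents, standing loose on the open front part of the bench (not one of the bottles along the back edge), about 20 g: body 27 mm in diameter and 39 mm high, cap 23 mm in diameter above it, 57 mm high in all. Origin: centre of its underside; z up. Grip the body, just under the cap.
- vial_purple: glass sample vial with a white cap and purple contents, standing loose on the open front part of the bench (not one of the bottles along the back edge), about 20 g: body 27 mm in diameter and 39 mm high, cap 23 mm in diameter above it, 57 mm high in all. Origin: centre of its underside; z up. Grip the body, just under the cap.
- masking_tape: roll of cream masking tape lying flat, 104x102x25 mm; a bystander, to be left alone. Origin: about the centre of its underside.
- red_marker: white marker pen with a red cap, lying, 17x135x16 mm; a bystander, to be left alone. Origin: about the centre of its underside.
- orange_screwdriver: screwdriver with orange handle, lying, 172x20x20 mm; a bystander, to be left alone. Origin: about the centre of its underside.
- red_bulb: dark red rubber pipette bulb, lying, 81x41x41 mm; a bystander, to be left alone. Origin: about the centre of its underside.
- blue_clamp: small blue G-clamp lying flat, 99x75x14 mm; a bystander, to be left alone. Origin: about the centre of its underside.
Things that resemble listed ones, but are neither listed nor needed, are in the scene too. What is shaped like the vial_amber but blue is not meant.

How it is judged:
By the outcome, as a careful person would: the job done as asked, in the order asked, and still so for the second after the job is handed in, while the arm keeps its last pose, push and grip.
It also fails if it takes over 64 s, if anything falls off the work surface, if the arm or the gripper's body presses on something with over 40 N, if the wrist force passes 120 N, or if a joint passes its speed limit or range.

## Working session

There is one attempt and no reset: what is moved stays moved. The work goes in short steps, Python scripts to look and compute and a shell command to move; the robot and the scene stay as the last step left them, time stands still between calls to the robot, and variables do not carry over. Pictures are saved under pics/ and viewed, and the job is handed in when it is done.

```bash
mkdir -p pics
python3 - <<'E'
from station import status,camera
import cv2,pickle
o=status.get_obs();print(o)
for n in("scene","top"):
    c=camera(n);cv2.imwrite(f"pics/{n}0.png",cv2.resize(c["image"][:,:,::-1],(800,600),interpolation=cv2.INTER_CUBIC));pickle.dump(c,open(f"pics/{n}0.pkl","wb"))
    print(n,c["fx"],c["cx"],c["cy"],c["world_from_camera"])
E
```

```text
{'time_s': 0.0, 'qpos': array([ 1.28237305e+00,  3.00489534e-01,  1.52156585e+00, -1.41976369e-05,
        1.32070030e+00, -6.65924961e-02]), 'joint_vel': array([ 0.00183959,  0.00043776, -0.00078938, -0.00043631,  0.00029264,
       -0.00023776]), 'tau': array([ 1.86347620e-04, -5.31804156e+01, -3.52746892e+01,  7.08380900e-02,
        2.43949756e-02, -2.31026569e-06]), 'ee_pos': array([0.12093785, 0.53627508, 0.20488266]), 'eef_rot': array([-3.14043128e+00, -6.36707615e-05,  2.91976536e+00]), 'force': array([0.07529269, 0.51639778, 0.2057872 ]), 'moment': array([-0.0107302 , -0.0221137 ,  0.03397769]), 'grip_width': 0.09425381089190649}
scene 372.21935208601155 257.3243343260065 191.0716234971225 [[-0.72974624 -0.52327522  0.44006076  0.20120105]
 [-0.68363584  0.54845221 -0.48149996  0.66413594]
 [ 0.0106047  -0.65221409 -0.75796063  0.77811301]
 [ 0.          0.          0.          1.        ]]
top 472.88510965898024 257.8740991922102 195.98665786177816 [[-0.00298617 -0.98708505  0.16016922  0.35029558]
 [-0.99994808  0.00450805  0.00913914  0.23898644]
 [-0.00974316 -0.16013362 -0.98704726  1.34855713]
 [ 0.          0.          0.          1.        ]]
```

View pics/scene0.png

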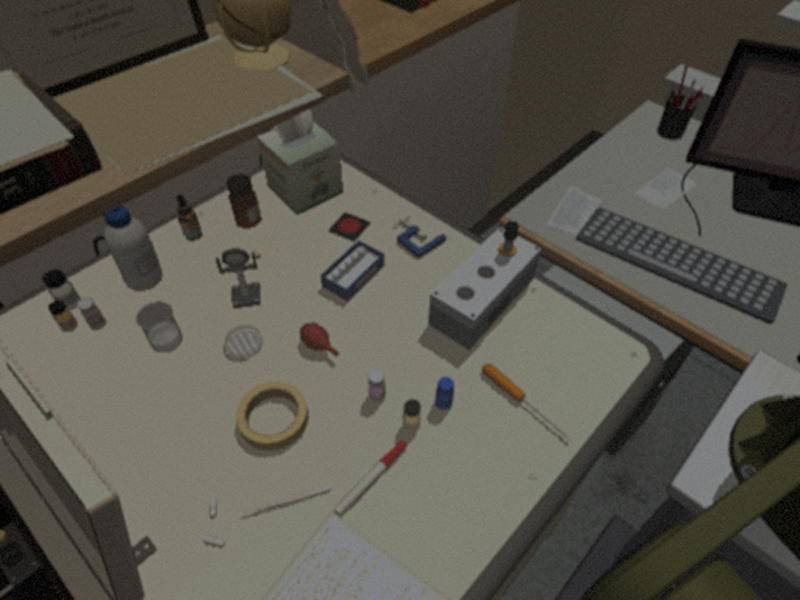

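View pics/top0.png

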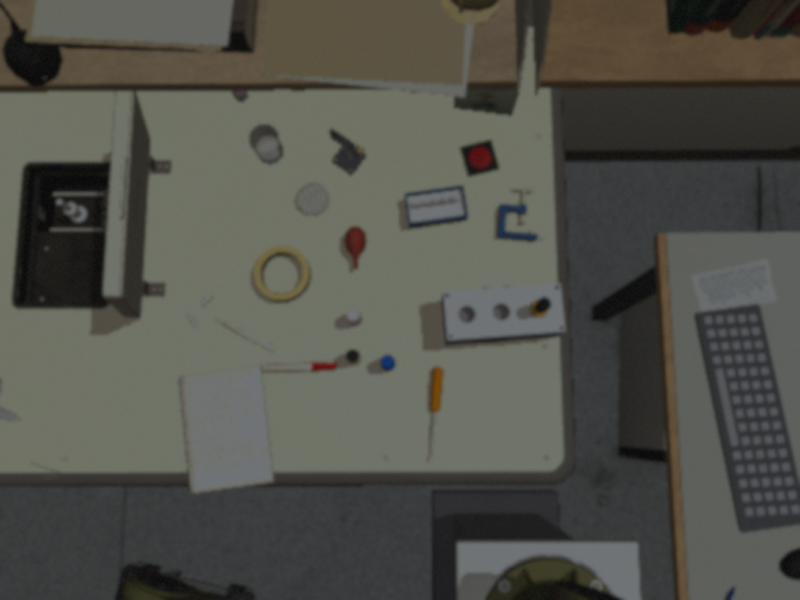

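The scene view shows the amber vial at (412,410), the purple vial at (376,383), and the blue decoy at (445,393). The block's wells are at (465,292) and (487,270) and the knob at (511,235). In the top view the cap of the amber vial is at (352,356), purple at (353,317), wells at (467,314) and (501,311), knob at (543,304). Next I enlarge these areas.

Run:
```python
import cv2,pickle,numpy as np
T=pickle.load(open("pics/top0.pkl","rb"))["image"][:,:,::-1];S=pickle.load(open("pics/scene0.pkl","rb"))["image"][:,:,::-1]
def crop(im,x0,y0,x1,y1,k):
    return cv2.resize(im[y0:y1,x0:x1],None,fx=k,fy=k,interpolation=cv2.INTER_CUBIC)
f=lambda a:np.clip(a.astype(float)*1.6,0,255).astype(np.uint8)
cv2.imwrite("pics/a.png",f(np.vstack([crop(T,275,175,375,225,8),crop(T,200,192,300,217,8)])))
cv2.imwrite("pics/b.png",f(np.hstack([crop(S,265,135,355,225,5),crop(S,220,225,290,315,350/70)])[:600]))
```

```text
(no output)
```

View pics/a.png

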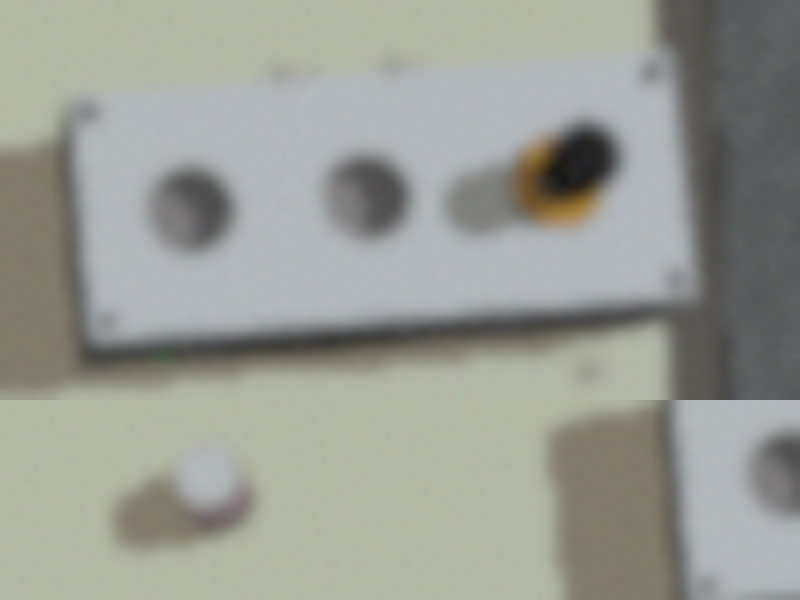

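View pics/b.png

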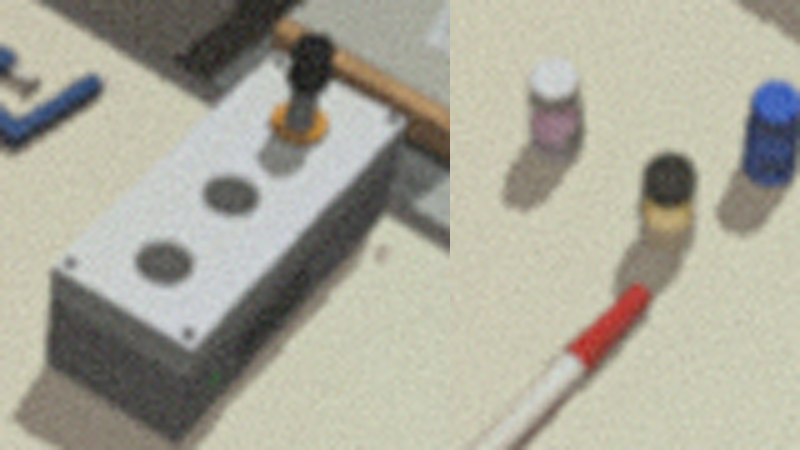

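```bash
cat > h.py <<'E'
import cv2,pickle,numpy as np
def load(n): return pickle.load(open(f"pics/{n}.pkl","rb"))
def ray(c,u,v,z):
    M=np.array(c["world_from_camera"]);d=M[:3,:3]@np.array([(u-c["cx"])/c["fx"],(v-c["cy"])/c["fy"],1]);o=M[:3,3]
    return o+d*(z-o[2])/d[2]
def proj(c,p):
    M=np.array(c["world_from_camera"]);q=M[:3,:3].T@(np.array(p)-M[:3,3])
    return q[0]/q[2]*c["fx"]+c["cx"],q[1]/q[2]*c["fy"]+c["cy"]
def up(c,x0,y0,x1,y1,k=4):
    im=cv2.GaussianBlur(c["image"],(3,3),0.8)[y0:y1,x0:x1]
    return cv2.resize(im,None,fx=k,fy=k,interpolation=cv2.INTER_CUBIC).astype(int)
def tou(p,x0,y0,k=4): p=np.asarray(p,float); return (p+.5)/k-.5+np.array([x0,y0])
E
python3 - <<'E'
from h import *
for n,(x0,y0,x1,y1) in dict(top0=(275,175,375,225),scene0=(265,135,355,225)).items():
    c=load(n);im=up(c,x0,y0,x1,y1);R,G,B=im[...,0],im[...,1],im[...,2]
    print(n,im[im.shape[0]//2,::20].tolist()[:10])
    m=((im.min(2)>95)&(B-R>-2)).astype(np.uint8)*255
    if n=="top0": m[:, :]=m
    cs,_=cv2.findContours(m,cv2.RETR_CCOMP,cv2.CHAIN_APPROX_NONE)
    k=max(range(len(cs)),key=lambda i:cv2.contourArea(cs[i]))
    hull=cv2.convexHull(cs[k]);print("area",cv2.contourArea(hull))
    q=cv2.approxPolyN(hull,4)[0].astype(float);w=[ray(c,*tou(p,x0,y0),.08)[:2] for p in q]
    print("quad",np.round(w,4).tolist(),"ctr",np.mean(w,0))
    mm=cv2.cvtColor(m,cv2.COLOR_GRAY2BGR)
    cv2.imwrite(f"pics/m_{n}.png",mm)
    for d in cs:
        a=cv2.contourArea(d)
        if 300<a<3000:
            (cx,cy),s,an=cv2.fitEllipse(d);print("hole",a,(cx,cy),s,ray(c,*tou((cx,cy),x0,y0),.08)[:2].round(4))
E
```

```text
top0 [[82, 77, 67], [81, 76, 67], [89, 91, 92], [112, 115, 117], [81, 80, 81], [53, 52, 53], [101, 103, 106], [111, 114, 118], [101, 103, 105], [69, 67, 68]]
area 36345.0
quad [[0.5135, -0.0277], [0.4994, 0.174], [0.5844, 0.1804], [0.5973, -0.0214]] ctr [0.54866879 0.07634441]
hole 1694.5 (96.03144836425781, 104.01058959960938) (45.37610626220703, 47.65097427368164) [0.5429 0.1403]
hole 1709.5 (184.3184356689453, 97.44583129882812) (44.870880126953125, 48.65995788574219) [0.5471 0.0804]
scene0 [[126, 125, 111], [126, 124, 111], [126, 126, 112], [126, 124, 112], [125, 127, 123], [126, 128, 125], [126, 129, 126], [125, 128, 128], [125, 127, 127], [125, 129, 127]]
area 29236.0
quad [[0.5136, -0.0388], [0.4984, 0.1758], [0.5806, 0.1825], [0.5979, -0.0074]] ctr [0.54761269 0.07802263]
hole 1353.5 (131.1716766357422, 210.11636352539062) (36.2359733581543, 47.730628967285156) [0.5428 0.142 ]
hole 1221.0 (184.38365173339844, 156.4024658203125) (33.467559814453125, 46.553627014160156) [0.5471 0.0823]
hole 373.0 (352.3565673828125, 25.987375259399414) (17.272438049316406, 37.70501708984375) [ 0.5392 -0.0994]
```

Run:
```python
from h import *
# cap blobs in both views
R=dict(amber=dict(top0=(215,218,235,240),scene0=(253,250,275,280)),purple=dict(top0=(215,190,240,212),scene0=(228,232,256,262)))
for v,d in R.items():
  P=[]
  for n,b in d.items():
    c=load(n);k=8;im=up(c,*b,k=k)
    if v=="amber": m=(im.max(2)<62)
    else: m=(im[...,2]-im[...,0]>-4)&(im.min(2)>(80 if 1 else 0))&(im[...,0]-im[...,1]<5)
    m=m.astype(np.uint8)*255
    cs,_=cv2.findContours(m,cv2.RETR_EXTERNAL,cv2.CHAIN_APPROX_NONE)
    q=max(cs,key=cv2.contourArea);M=cv2.moments(q);u=tou((M["m10"]/M["m00"],M["m01"]/M["m00"]),b[0],b[1],k)
    x,y,w,h=cv2.boundingRect(q);print(v,n,"area px",M["m00"]/k/k,"bbox",x/k+b[0],y/k+b[1],w/k,h/k,"c",u)
    for z in(.045,.05,.055): print("  z",z,ray(c,*u,z)[:2].round(4))
    vis=np.clip(im*1.5,0,255).astype(np.uint8)[:,:,::-1].copy();cv2.drawContours(vis,[q],-1,(0,0,255),1);cv2.imwrite(f"pics/c_{v}_{n}.png",cv2.resize(vis,(300,300)));P.append(vis)
V=[cv2.imread(f"pics/c_{v}_{n}.png") for v in R for n in("top0","scene0")]
cv2.imwrite("pics/c.png",np.vstack([np.hstack(V[:2]),np.hstack(V[2:])]))
```

```text
amber top0 area px 46.171875 bbox 221.375 224.5 8.0 7.75 c [224.96218274 227.84034828]
  z 0.045 [0.473  0.3423]
  z 0.05 [0.4726 0.3419]
  z 0.055 [0.4721 0.3415]
amber scene0 area px 72.0546875 bbox 259.25 256.5 9.25 9.625 c [263.3521066  260.85001943]
  z 0.045 [0.4762 0.3395]
  z 0.05 [0.4743 0.3417]
  z 0.055 [0.4725 0.3439]
purple top0 area px 52.9765625 bbox 221.625 197.375 8.625 8.375 c [225.48802721 201.06897028]
  z 0.045 [0.5479 0.3415]
  z 0.05 [0.5471 0.3411]
  z 0.055 [0.5464 0.3407]
purple scene0 area px 48.9921875 bbox 236.5 236.875 8.875 7.625 c [240.31002166 240.22702719]
  z 0.045 [0.5522 0.3362]
  z 0.05 [0.5498 0.3384]
  z 0.055 [0.5474 0.3407]
```

View pics/c.png

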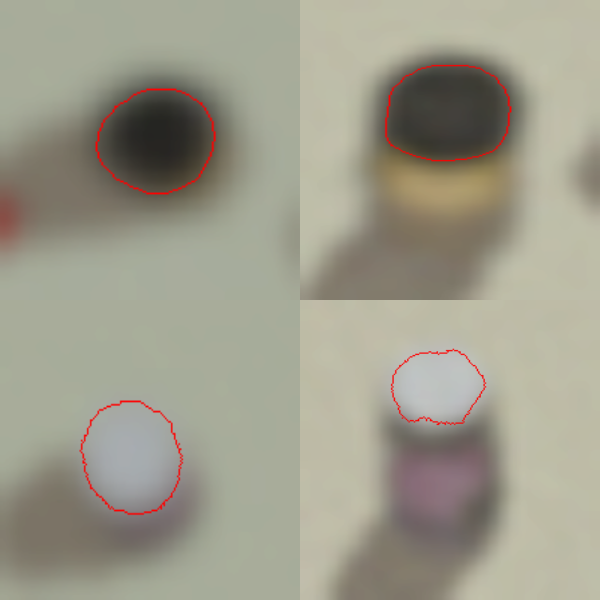

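The amber vial is at about (0.472, 0.342) and the purple at (0.547, 0.341). The wells are near (0.543, 0.141) and (0.547, 0.081), and the block's yaw is about 0.07. I'll grip with the jaws along the block's x (yaw 1.641), taking amber first.

```bash
cat > go.py <<'E'
import sys,numpy as np
from scipy.spatial.transform import Rotation as Q
from station import status
o=status.get_obs();p0=o["ee_pos"];R0=Q.from_euler("xyz",o["eef_rot"])
x,y,z,yaw=map(float,sys.argv[1:5]);R1=Q.from_euler("xyz",[np.pi,0,yaw])
s=R0.inv().apply(np.array([x,y,z])-p0);t=(R0.inv()*R1).as_rotvec()/(np.pi/2)
print("shift",s.round(4),"turn",t.round(4),"rows>=",max(np.linalg.norm(s)/.05,np.linalg.norm(t)*90/8.59).round(1))
print("t",o["time_s"].round(2) if hasattr(o["time_s"],"round") else o["time_s"],"p",p0.round(4),"rpy",o["eef_rot"].round(3),"F",o["force"].round(2),"w",round(o["grip_width"],4))
E
python3 go.py .472 .342 .13 1.641
```

```text
shift [-0.3852 -0.1122  0.075 ] turn [-6.000e-04  4.000e-04  8.141e-01] rows>= 8.5
t 0.1 p [0.1209 0.5363 0.2049] rpy [-3.141 -0.     2.92 ] F [ 0.22 -0.62  0.14] w 0.094
```

```bash
python3 -m jog '[[-0.385,-0.112,0.075,-0.0006,0.0004,0.814,0.06],[-0.385,-0.112,0.075,-0.0006,0.0004,0.814,0.06],[-0.385,-0.112,0.075,-0.0006,0.0004,0.814,0.06],[-0.385,-0.112,0.075,-0.0006,0.0004,0.814,0.06],[-0.385,-0.112,0.075,-0.0006,0.0004,0.814,0.06],[-0.385,-0.112,0.075,-0.0006,0.0004,0.814,0.06],[-0.385,-0.112,0.075,-0.0006,0.0004,0.814,0.06],[-0.385,-0.112,0.075,-0.0006,0.0004,0.814,0.06],[-0.385,-0.112,0.075,-0.0006,0.0004,0.814,0.06],[-0.385,-0.112,0.075,-0.0006,0.0004,0.814,0.06],[-0.385,-0.112,0.075,-0.0006,0.0004,0.814,0.06],[-0.385,-0.112,0.075,-0.0006,0.0004,0.814,0.06]]' 15; python3 go.py .472 .342 .028 1.641
python3 - <<'E'
from station import camera
import cv2,pickle
for n in("scene","top"):
    c=camera(n);cv2.imwrite(f"pics/{n}1.png",cv2.resize(c["image"][:,:,::-1],(800,600),interpolation=cv2.INTER_CUBIC));pickle.dump(c,open(f"pics/{n}1.pkl","wb"))
E
```

```text
time_s: 1.3
ee_pos: [0.471, 0.343, 0.1303]
eef_rot: [3.141, -0.0, 1.645]
force: [-0.7, 0.5, -0.2]
grip_width: 0.0495
shift [-0.0011  0.0009  0.1023] turn [ 0.0001 -0.0001  0.0022] rows>= 2.0
t 1.3 p [0.471  0.343  0.1303] rpy [ 3.141 -0.     1.645] F [-0.71  0.46 -0.15] w 0.0495
```

View pics/scene1.png

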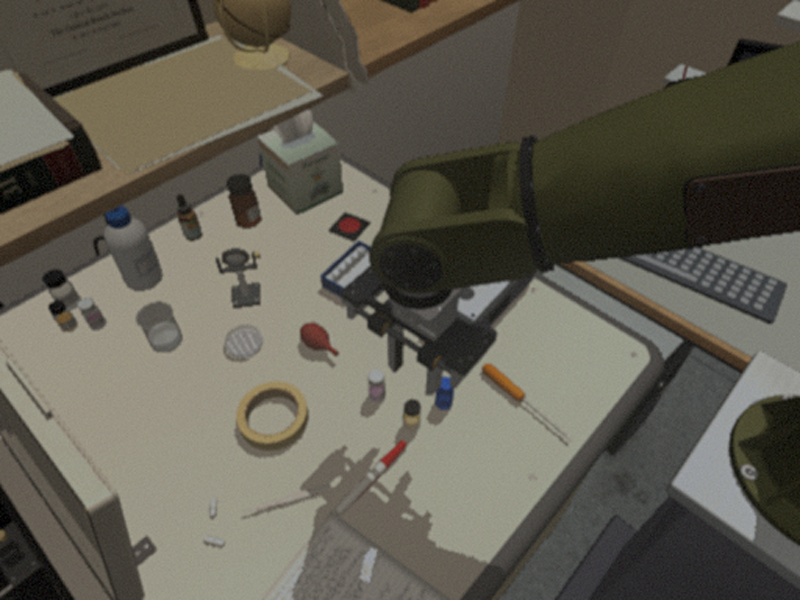

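View pics/top1.png

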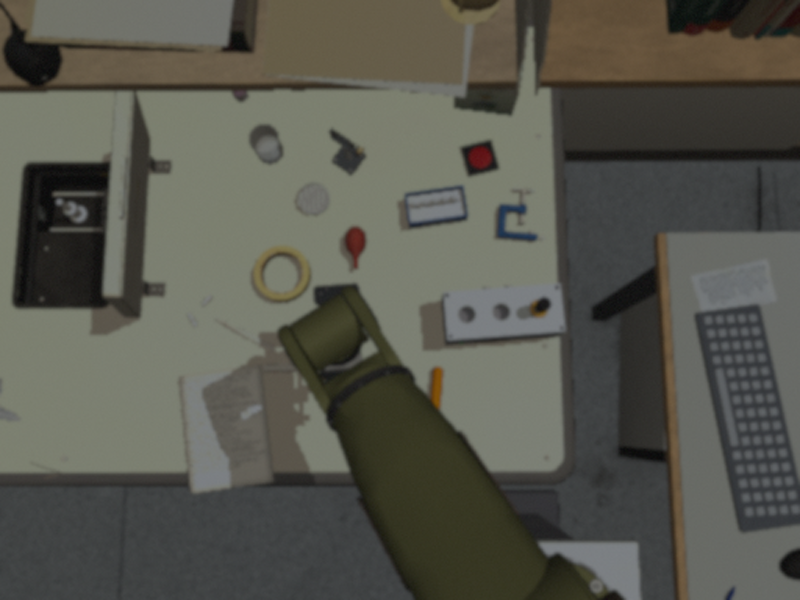

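The scene view shows the fingers at (397,350) and (435,375), above and behind the amber vial at (412,410). Amber's surroundings look clear. Quick projection check, then descend.

```bash
python3 - <<'E'
from h import *
c=load("scene1")
for p in((.44,.343,.13),(.502,.343,.13),(.472,.342,0),(.441,.343,0.028),(.503,.343,.028)): print(p,np.array(proj(c,p))*800/512)
E
python3 -m jog '[[-0.001,0.001,0.05,0,0,0.002,0.06],[-0.001,0.001,0.09,0,0,0.002,0.06],[-0.001,0.001,0.102,0,0,0.002,0.06],[-0.001,0.001,0.102,0,0,0.002,0.06],[-0.001,0.001,0.102,0,0,0.002,0.06]]'; python3 go.py .472 .342 .027 1.641
```

```text
(0.44, 0.343, 0.13) [431.81224646 392.74272845]
(0.502, 0.343, 0.13) [396.95769526 365.19521899]
(0.472, 0.342, 0) [411.73326151 425.84389841]
(0.441, 0.343, 0.028) [427.75040056 430.22618872]
(0.503, 0.343, 0.028) [396.19124462 403.98614939]
time_s: 1.9
ee_pos: [0.4729, 0.3429, 0.0303]
eef_rot: [3.139, -0.001, 1.641]
force: [-0.0, 0.4, 0.2]
grip_width: 0.0498
shift [-0.0008 -0.001   0.0033] turn [ 0.0016 -0.0009  0.0002] rows>= 0.1
t 1.9 p [0.4729 0.3429 0.0303] rpy [ 3.139e+00 -1.000e-03  1.641e+00] F [-0.03  0.39  0.21] w 0.0498
```

```bash
python3 -m jog '[[-0.001,-0.001,0.003,0.001,-0.001,0,0.06],[-0.001,-0.001,0.003,0.001,-0.001,0,-0.3],[-0.001,-0.001,0.003,0.001,-0.001,0,-0.5],[-0.001,-0.001,0.003,0.001,-0.001,0,-0.6],[-0.001,-0.001,0.003,0.001,-0.001,0,-0.6],[-0.001,-0.001,0.003,0.001,-0.001,0,-0.6]]' 15; python3 go.py .472 .342 .12 1.641
```

```text
time_s: 2.5
ee_pos: [0.4722, 0.3419, 0.0276]
eef_rot: [3.14, -0.0, 1.641]
force: [0.2, 0.9, 3.2]
grip_width: 0.0258
shift [ 0.0001 -0.0001 -0.0924] turn [ 0.0008 -0.0001  0.0002] rows>= 1.8
t 2.5 p [0.4722 0.3419 0.0276] rpy [ 3.14  -0.     1.641] F [0.22 0.92 3.15] w 0.0258
```

Run:
```python
from station import camera
from h import *
c=camera("scene");pickle.dump(c,open("pics/scene2.pkl","wb"))
cv2.imwrite("pics/s2.png",np.clip(up(c,210,200,310,290,k=6)*1.6,0,255).astype(np.uint8)[:,:,::-1])
```

```text
(no output)
```

View pics/s2.png

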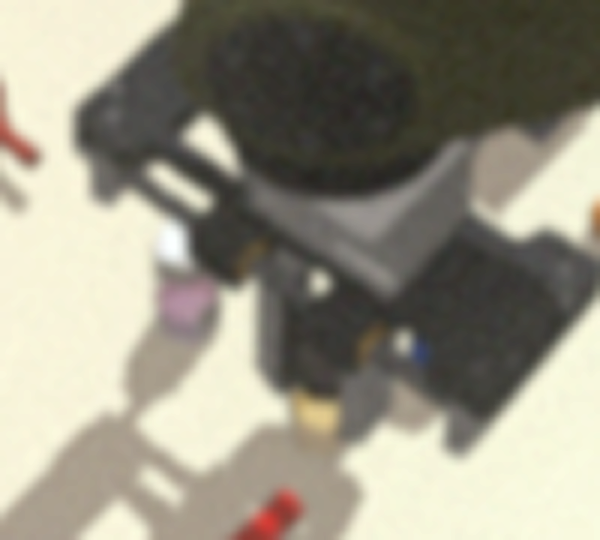

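Scene close-up: the fingers straddle the amber vial (amber body at (318,410) in the crop), clear of purple at (185,290) and of the red marker cap. Lift.

```bash
python3 -m jog '[[0,0,-0.03,0,0,0,-0.6],[0,0,-0.07,0,0,0,-0.6],[0,0,-0.1,0,0,0,-0.6],[0,0,-0.1,0,0,0,-0.6]]' 20; python3 go.py .543 .141 .128 1.641
```

```text
time_s: 2.95
ee_pos: [0.4735, 0.3429, 0.1319]
eef_rot: [3.134, -0.003, 1.641]
force: [0.1, 0.6, -0.3]
grip_width: 0.0263
shift [-0.2063  0.0551  0.0036] turn [ 0.0046 -0.0021  0.0002] rows>= 4.3
t 2.95 p [0.4735 0.3429 0.1319] rpy [ 3.134e+00 -3.000e-03  1.641e+00] F [ 0.12  0.59 -0.29] w 0.0263
```

```bash
python3 -m jog '[[-0.04,0.011,0.0,0.002,-0.001,0,-0.6],[-0.08,0.022,0.0,0.004,-0.002,0,-0.6],[-0.12,0.033,0.0,0.004,-0.002,0,-0.6],[-0.16,0.044,0.0,0.004,-0.002,0,-0.6],[-0.195,0.052,0.0,0.004,-0.002,0,-0.6],[-0.206,0.055,0.004,0.004,-0.002,0,-0.6],[-0.206,0.055,0.004,0.004,-0.002,0,-0.6],[-0.206,0.055,0.004,0.004,-0.002,0,-0.6]]'; python3 go.py .543 .141 .118 1.641
python3 - <<'E'
from station import camera
from h import *
for n in("scene","top"):
    c=camera(n);pickle.dump(c,open(f"pics/{n}3.pkl","wb"))
    cv2.imwrite(f"pics/{n}3.png",np.clip(up(c,*((250,130,350,220) if n=="scene" else (250,150,380,240)),k=6)*1.7,0,255).astype(np.uint8)[:,:,::-1])
E
```

```text
time_s: 3.75
ee_pos: [0.5425, 0.1421, 0.127]
eef_rot: [-3.141, -0.0, 1.642]
force: [-0.2, 0.2, -0.4]
grip_width: 0.0263
shift [-0.0011  0.0005  0.009 ] turn [-0.0001 -0.0001  0.0004] rows>= 0.2
t 3.75 p [0.5425 0.1421 0.127 ] rpy [-3.141 -0.     1.642] F [-0.16  0.2  -0.43] w 0.0263
```

View pics/scene3.png

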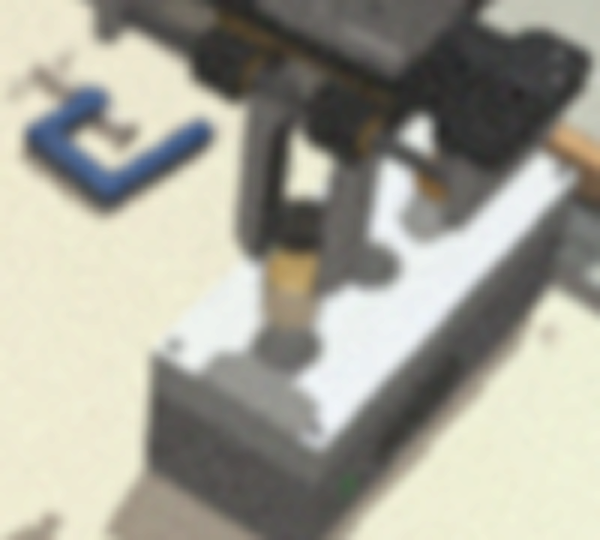

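View pics/top3.png

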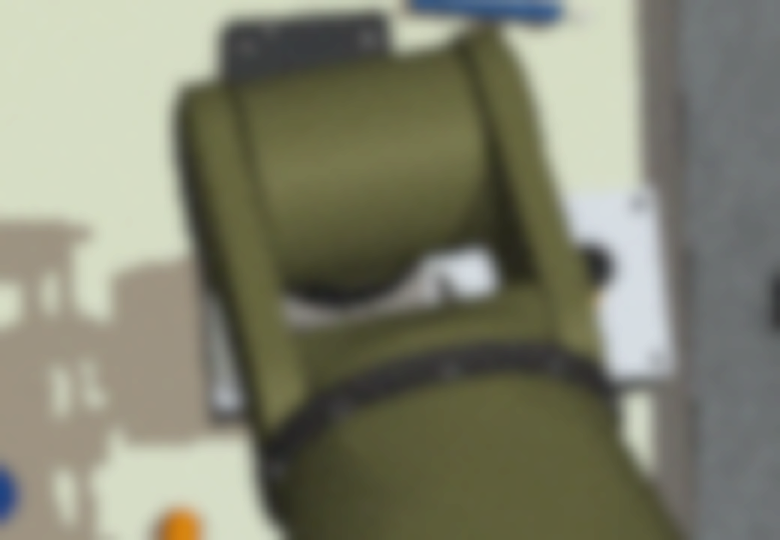

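In the scene view the amber vial hangs upright in the fingers with its axis at crop column about 291. The well's ellipse is centred at about (289,345), so it lines up sideways. The top view is blocked by the arm. I'll probe down gently.

```bash
python3 -m jog '[[-0.001,0.0005,0.014,0,0,0,-0.6],[-0.001,0.0005,0.018,0,0,0,-0.6],[-0.001,0.0005,0.020,0,0,0,-0.6],[-0.001,0.0005,0.022,0,0,0,-0.6],[-0.001,0.0005,0.022,0,0,0,-0.6]]'; python3 go.py .543 .141 .100 1.641
```

```text
time_s: 4.35
ee_pos: [0.5427, 0.1416, 0.105]
eef_rot: [-3.141, -0.0, 1.643]
force: [-2.5, 0.3, -2.3]
grip_width: 0.0263
shift [-0.0007  0.0003  0.005 ] turn [-0.0004 -0.0001  0.0012] rows>= 0.1
t 4.35 p [0.5427 0.1416 0.105 ] rpy [-3.141 -0.     1.643] F [-2.49  0.29 -2.29] w 0.0263
```

```bash
python3 -m jog '[[0,-0.0005,0.002,0,0,-0.001,-0.6],[0,-0.0005,0.004,0,0,-0.001,-0.6],[0,-0.0005,0.006,0,0,-0.001,-0.6],[0,-0.0005,0.006,0,0,-0.001,-0.6]]'; python3 go.py .5425 .1415 .0842 1.641
```

```text
time_s: 4.75
ee_pos: [0.5422, 0.1416, 0.0988]
eef_rot: [-3.141, -0.0, 1.644]
force: [-0.1, 0.4, -0.1]
grip_width: 0.0265
shift [-0.0001  0.0003  0.0146] turn [-0.0004 -0.0001  0.0021] rows>= 0.3
t 4.75 p [0.5422 0.1416 0.0988] rpy [-3.141 -0.     1.644] F [-0.07  0.4  -0.1 ] w 0.0265
```

```bash
python3 -m jog '[[0,0,0.004,0,0,-0.002,-0.6],[0,0,0.008,0,0,-0.002,-0.6],[0,0,0.011,0,0,-0.002,-0.6],[0,0,0.013,0,0,-0.002,-0.6],[0,0,0.0145,0,0,-0.002,-0.6],[0,0,0.0145,0,0,-0.002,-0.6]]'; python3 go.py .5425 .1415 .0842 1.641
```

```text
time_s: 5.35
ee_pos: [0.5421, 0.1416, 0.0841]
eef_rot: [-3.141, -0.0, 1.647]
force: [-0.4, 0.1, 0.3]
grip_width: 0.0265
shift [-0.0001  0.0004 -0.0001] turn [-0.0006 -0.0001  0.0041] rows>= 0.0
t 5.35 p [0.5421 0.1416 0.0841] rpy [-3.141 -0.     1.647] F [-0.41  0.13  0.27] w 0.0265
```

```bash
python3 -m jog '[[0,0,0.0008,0,0,-0.004,-0.6],[0,0,0.0008,0,0,-0.004,-0.6],[0,0,0.0006,0,0,-0.004,-0.3],[0,0,0,0,0,-0.004,0],[0,0,0,0,0,-0.004,0.06],[0,0,0,0,0,-0.004,0.06]]'; python3 go.py .547 .341 .15 1.641; python3 -m jog '[[0,0,-0.03,0,0,-0.004,0.06],[0,0,-0.06,0,0,-0.004,0.06]]';  python3 go.py .547 .341 .13 1.641
```

```text
time_s: 5.95
ee_pos: [0.5421, 0.1415, 0.0841]
eef_rot: [-3.141, -0.0, 1.654]
force: [-0.3, 0.0, 0.2]
grip_width: 0.049
shift [ 0.1984  0.0213 -0.0659] turn [-0.0006 -0.0001  0.0082] rows>= 4.2
t 5.95 p [0.5421 0.1415 0.0841] rpy [-3.141 -0.     1.654] F [-0.26  0.05  0.17] w 0.049
time_s: 6.15
ee_pos: [0.5417, 0.1415, 0.1443]
eef_rot: [-3.139, 0.0, 1.66]
force: [0.8, 0.7, -0.1]
grip_width: 0.0498
shift [0.1983 0.0231 0.0142] turn [-0.0018  0.0001  0.0122] rows>= 4.0
t 6.15 p [0.5417 0.1415 0.1443] rpy [-3.139  0.     1.66 ] F [ 0.83  0.68 -0.12] w 0.0498
```

```bash
python3 -m jog '[[0.05,0.006,0,0,0,0.006,0.06],[0.1,0.012,0,0,0,0.012,0.06],[0.15,0.018,0,0,0,0.012,0.06],[0.19,0.023,0.005,0,0,0.012,0.06],[0.198,0.023,0.014,-0.002,0,0.012,0.06],[0.198,0.023,0.014,-0.002,0,0.012,0.06]]'; python3 go.py .547 .3407 .027 1.641
python3 - <<'E'
from station import camera
from h import *
for n in("scene","top"):
    c=camera(n);pickle.dump(c,open(f"pics/{n}4.pkl","wb"))
    cv2.imwrite(f"pics/{n}4.png",np.clip(up(c,*((230,150,350,240) if n=="scene" else (240,160,370,230)),k=6)*1.7,0,255).astype(np.uint8)[:,:,::-1])
E
```

```text
time_s: 6.75
ee_pos: [0.5459, 0.3414, 0.1283]
eef_rot: [-3.14, 0.001, 1.643]
force: [1.0, -0.2, 0.2]
grip_width: 0.05
shift [-0.0006  0.0013  0.1013] turn [-0.0013  0.0008  0.0015] rows>= 2.0
t 6.75 p [0.5459 0.3414 0.1283] rpy [-3.140e+00  1.000e-03  1.643e+00] F [ 1.01 -0.19  0.21] w 0.05
```

View pics/scene4.png

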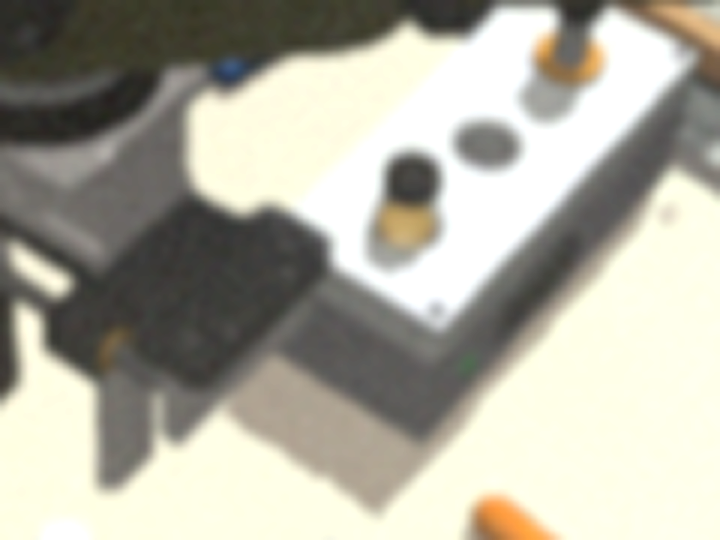

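View pics/top4.png

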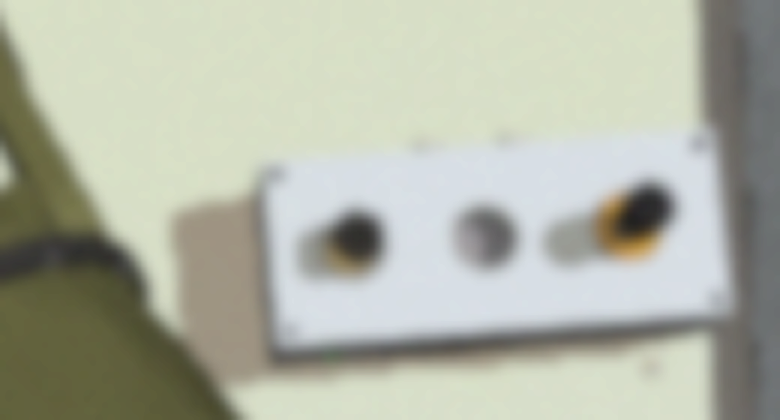

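```bash
python3 - <<'E'
from h import *
# predicted cap-top / cap mid for a seated upright vial at well_2, with and without height error
ct,cs=load("top4"),load("scene4")
for b,n,p in(((295,190,306,208),"t",ct),((290,170,306,186),"s",cs)):
    k=8;im=up(p,*b,k=k);m=(im.max(2)<60).astype(np.uint8)
    M=cv2.moments(m,True);u=tou((M["m10"]/M["m00"],M["m01"]/M["m00"]),b[0],b[1],k)
    ys,xs=np.where(m);print(n,"cap c",u.round(2),"rows",b[1]+ys.min()/k,b[1]+ys.max()/k,"cols",b[0]+xs.min()/k,b[0]+xs.max()/k)
    w=(.5429,.1403) if n=="t" else (.5428,.142)
    for z in(.104,.109,.113): print("  pred axis at z",z,np.round(proj(p,(*w,z)),2))
E
python3 -m jog '[[-0.001,0.001,0.05,-0.001,0.001,0.002,0.06],[-0.001,0.001,0.09,-0.001,0.001,0.002,0.06],[-0.001,0.001,0.101,-0.001,0.001,0.002,0.06],[-0.001,0.001,0.101,-0.001,0.001,0.002,0.06],[-0.001,0.001,0.101,-0.001,0.001,0.002,0.06]]'; python3 go.py .547 .3407 .027 1.641
```

```text
t cap c [298.84 199.4 ] rows 196.375 203.375 cols 295.0 303.0
  pred axis at z 0.104 [299.3  199.27]
  pred axis at z 0.109 [299.44 198.98]
  pred axis at z 0.113 [299.56 198.75]
s cap c [298.13 179.84] rows 176.5 184.0 cols 294.875 302.375
  pred axis at z 0.104 [298.32 180.69]
  pred axis at z 0.109 [298.51 179.31]
  pred axis at z 0.113 [298.67 178.2 ]
time_s: 7.35
ee_pos: [0.5492, 0.3387, 0.0315]
eef_rot: [3.138, -0.002, 1.637]
force: [1.4, -1.2, -0.2]
grip_width: 0.0499
shift [ 0.0021 -0.0021  0.0045] turn [ 0.0025 -0.0014 -0.0025] rows>= 0.1
t 7.35 p [0.5492 0.3387 0.0315] rpy [ 3.138e+00 -2.000e-03  1.637e+00] F [ 1.45 -1.2  -0.19] w 0.0499
```

Amber's cap matches the prediction for a vial seated upright to within half a pixel in both views. Now I correct the position and grip purple.

```bash
python3 -m jog '[[0.002,-0.002,0.003,0.002,-0.001,-0.002,0.06],[0.002,-0.002,0.0045,0.002,-0.001,-0.002,0.06],[0.002,-0.002,0.0045,0.002,-0.001,-0.002,-0.3],[0.002,-0.002,0.0045,0.002,-0.001,-0.002,-0.5],[0.002,-0.002,0.0045,0.002,-0.001,-0.002,-0.6],[0.002,-0.002,0.0045,0.002,-0.001,-0.002,-0.6],[0.002,-0.002,0.0045,0.002,-0.001,-0.002,-0.6]]' 20; python3 go.py .547 .3407 .13 1.641
```

```text
time_s: 8.05
ee_pos: [0.5471, 0.3406, 0.0271]
eef_rot: [3.141, -0.001, 1.64]
force: [-0.5, -0.6, 0.8]
grip_width: 0.0263
shift [ 1.000e-04 -0.000e+00 -1.029e-01] turn [ 0.0005 -0.0004 -0.0005] rows>= 2.1
t 8.05 p [0.5471 0.3406 0.0271] rpy [ 3.141e+00 -1.000e-03  1.640e+00] F [-0.48 -0.56  0.79] w 0.0263
```

```bash
python3 -m jog '[[0,0,-0.03,0,0,0,-0.6],[0,0,-0.07,0,0,0,-0.6],[0,0,-0.12,0,0,0,-0.6],[0,0,-0.165,0,0,0,-0.6],[0,0,-0.165,0,0,0,-0.6]]'; python3 go.py .5464 .0817 .185 1.641
```

```text
time_s: 8.55
ee_pos: [0.5488, 0.3415, 0.1993]
eef_rot: [3.131, -0.005, 1.64]
force: [-0.1, 1.0, -0.1]
grip_width: 0.0262
shift [-0.2591 -0.0206  0.0127] turn [ 0.0067 -0.0032 -0.0005] rows>= 5.2
t 8.55 p [0.5488 0.3415 0.1993] rpy [ 3.131 -0.005  1.64 ] F [-0.15  0.96 -0.07] w 0.0262
```

```bash
python3 -m jog '[[-0.04,-0.003,0,0.003,-0.001,0,-0.6],[-0.09,-0.006,0,0.007,-0.003,0,-0.6],[-0.14,-0.01,0.005,0.007,-0.003,0,-0.6],[-0.19,-0.015,0.01,0.007,-0.003,0,-0.6],[-0.23,-0.018,0.013,0.007,-0.003,0,-0.6],[-0.253,-0.02,0.013,0.007,-0.003,0,-0.6],[-0.259,-0.0205,0.013,0.007,-0.003,0,-0.6],[-0.259,-0.0205,0.03,0.007,-0.003,0,-0.6],[-0.259,-0.0205,0.06,0.007,-0.003,0,-0.6],[-0.259,-0.0205,0.08,0.007,-0.003,0,-0.6],[-0.259,-0.0205,0.082,0.007,-0.003,0,-0.6]]'; python3 go.py .5464 .0817 .105 1.641
```

```text
time_s: 9.65
ee_pos: [0.5459, 0.0829, 0.113]
eef_rot: [-3.137, -0.0, 1.641]
force: [-1.4, -1.2, 0.4]
grip_width: 0.0262
shift [-0.0013  0.0005  0.008 ] turn [-0.0032 -0.0003  0.    ] rows>= 0.2
t 9.65 p [0.5459 0.0829 0.113 ] rpy [-3.137 -0.     1.641] F [-1.36 -1.16  0.37] w 0.0262
```

```bash
python3 -m jog '[[-0.0013,0.0005,0.0,-0.003,0,0,-0.6],[-0.0013,0.0005,0.001,-0.003,0,0,-0.6],[-0.0013,0.0005,0.002,-0.003,0,0,-0.6],[-0.0013,0.0005,0.004,-0.003,0,0,-0.6],[-0.0013,0.0005,0.006,-0.003,0,0,-0.6],[-0.0013,0.0005,0.008,-0.003,0,0,-0.6],[-0.0013,0.0005,0.008,-0.003,0,0,-0.6]]'; python3 go.py .5464 .0817 .099 1.641
```

```text
time_s: 10.35
ee_pos: [0.5463, 0.0816, 0.1048]
eef_rot: [-3.141, -0.0, 1.641]
force: [0.5, -0.1, 0.3]
grip_width: 0.0265
shift [0.0001 0.0001 0.0058] turn [-0.0005 -0.0003 -0.    ] rows>= 0.1
t 10.35 p [0.5463 0.0816 0.1048] rpy [-3.141 -0.     1.641] F [ 0.53 -0.08  0.27] w 0.0265
```

No contact force at 2.5 mm below the mouth, so it is entering. Continue.

```bash
python3 -m jog '[[0,0,0.003,0,0,0,-0.6],[0,0,0.007,0,0,0,-0.6],[0,0,0.01,0,0,0,-0.6],[0,0,0.013,0,0,0,-0.6],[0,0,0.016,0,0,0,-0.6],[0,0,0.019,0,0,0,-0.6],[0,0,0.0205,0,0,0,-0.6],[0,0,0.0213,0,0,0,-0.6],[0,0,0.0213,0,0,0,-0.6]]'; python3 go.py .5464 .0817 .0833 1.641
```

```text
time_s: 11.25
ee_pos: [0.5463, 0.0816, 0.0834]
eef_rot: [-3.141, -0.0, 1.641]
force: [0.9, 0.7, 0.3]
grip_width: 0.0266
shift [0.     0.0001 0.0001] turn [-0.0005 -0.0003 -0.    ] rows>= 0.0
t 11.25 p [0.5463 0.0816 0.0834] rpy [-3.141 -0.     1.641] F [0.91 0.7  0.27] w 0.0266
```

```bash
python3 -m jog '[[0,0,0,0,0,0,-0.3],[0,0,0,0,0,0,0],[0,0,0,0,0,0,0.06],[0,0,0,0,0,0,0.06],[0,0,-0.02,0,0,0,0.06],[0,0,-0.06,0,0,0,0.06],[0,0,-0.11,0,0,0,0.06],[0.05,0,-0.11,0,0,0,0.06],[0.1,0,-0.11,0,0,0,0.06],[0.15,0,-0.11,0,0,0,0.06],[0.2,0,-0.11,0,0,0,0.06],[0.25,0,-0.11,0,0,0,0.06],[0.26,0,-0.11,0,0,0,0.06]]'
python3 - <<'E'
from station import camera
from h import *
for n in("scene","top"):
    c=camera(n);pickle.dump(c,open(f"pics/{n}5.pkl","wb"))
    cv2.imwrite(f"pics/{n}5.png",np.clip(up(c,*((250,130,350,220) if n=="scene" else (270,165,370,230)),k=6)*1.7,0,255).astype(np.uint8)[:,:,::-1])
cv2.imwrite("pics/s5full.png",cv2.resize(load("scene5")["image"][:,:,::-1],(800,600)))
E
```

```text
time_s: 12.55
ee_pos: [0.5268, 0.3452, 0.1931]
eef_rot: [-3.14, -0.001, 1.645]
force: [0.2, -0.5, -0.6]
grip_width: 0.0497
```

View pics/scene5.png

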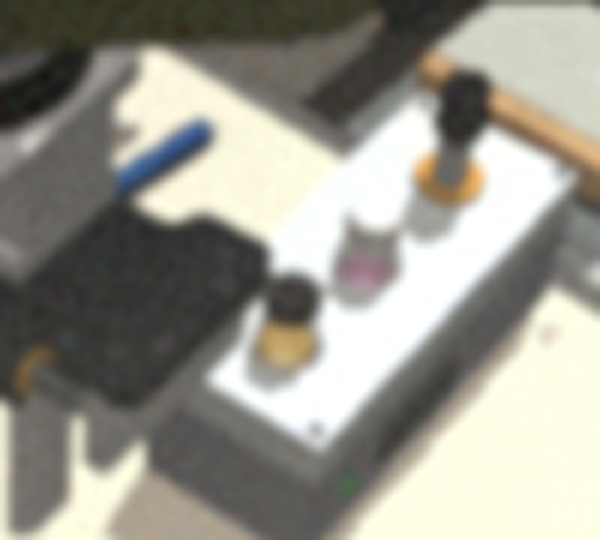

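View pics/top5.png

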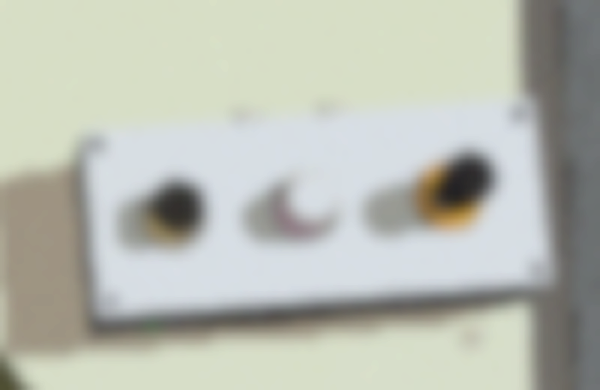

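Run:
```python
from h import *
# amber well_2 / purple well_1 vs prediction, and collar/knob
for n,wy in(("top5",-.0008),("scene5",.0009)):
    c=load(n)
    for nm,p in dict(purple_cap=(.5470,.0812,.113),purple_capbot=(.5470,.0812,.095),amber_cap=(.5428,.1411,.113),collar=(.5515,.0164,.085),knobtop=(.5515,.0164,.138),knobmid=(.5515,.0164,.125)).items():
        b=(270,165) if n[0]=="t" else (250,130)
        u=np.array(proj(c,(p[0],p[1]+wy,p[2])));print(n,nm,u.round(1),"crop",((u-b+.5)*6).round(0))
```

```text
top5 purple_cap [322.2 197.1] crop [316. 196.]
top5 purple_capbot [321.4 198.2] crop [311. 202.]
top5 amber_cap [299.6 198.8] crop [180. 206.]
top5 collar [344.9 197. ] crop [452. 195.]
top5 knobtop [348.4 193.8] crop [474. 176.]
top5 knobmid [347.5 194.6] crop [468. 180.]
scene5 purple_cap [312.4 164.7] crop [377. 211.]
scene5 purple_capbot [311.5 169.7] crop [372. 241.]
scene5 amber_cap [298.7 178.2] crop [295. 292.]
scene5 collar [324.6 158.8] crop [451. 176.]
scene5 knobtop [327.7 143.9] crop [469.  86.]
scene5 knobmid [326.9 147.6] crop [465. 109.]
```

Both vials stand upright in their wells, with caps at the predicted spots: scene crop amber (292,298) and purple about (372,230). The rod collar is at (451,178) and the knob at (464,107), matching the predicted axis of about (0.551, 0.0167). Now to the knob.

```bash
python3 go.py .551 .0167 .19 1.641
```

```text
shift [-3.263e-01 -3.000e-04  3.000e-03] turn [-0.0008 -0.0001  0.0015] rows>= 6.5
t 12.65 p [0.5276 0.3421 0.193 ] rpy [-3.14  -0.     1.643] F [ 0.31 -0.47 -0.6 ] w 0.0501
```

```bash
python3 -m jog '[[-0.04,0,0,0,0,0.001,0.06],[-0.09,0,0,0,0,0.001,0.06],[-0.14,0,0,0,0,0.001,0.06],[-0.19,0,0,0,0,0.001,0.06],[-0.24,0,0,0,0,0.001,0.06],[-0.29,0,0,0,0,0.001,0.06],[-0.316,0,0.001,-0.001,0,0.001,0.06],[-0.326,0,0.003,-0.001,0,0.001,0.06],[-0.326,0,0.003,-0.001,0,0.001,0.06],[-0.326,0,0.003,-0.001,0,0.001,0.06]]'; python3 go.py .551 .0167 .106 1.641
```

```text
time_s: 13.65
ee_pos: [0.551, 0.0173, 0.19]
eef_rot: [3.141, -0.0, 1.641]
force: [0.5, -0.1, -0.2]
grip_width: 0.05
shift [-0.0006 -0.0001  0.084 ] turn [ 0.0001 -0.0001  0.0003] rows>= 1.7
t 13.65 p [0.551  0.0173 0.19  ] rpy [ 3.141 -0.     1.641] F [ 0.51 -0.06 -0.2 ] w 0.05
```

```bash
python3 -m jog '[[-0.0006,0,0.03,0,0,0,0.06],[-0.0006,0,0.055,0,0,0,0.06],[-0.0006,0,0.075,0,0,0,0.06],[-0.0006,0,0.083,0,0,0,0.06],[-0.0006,0,0.084,0,0,0,0.06],[-0.0006,0,0.084,0,0,0,0.06]]'; python3 go.py .551 .0167 .106 1.641
python3 - <<'E'
from station import camera
from h import *
c=camera("scene");pickle.dump(c,open("pics/scene6.pkl","wb"))
cv2.imwrite("pics/scene6.png",np.clip(up(c,250,110,350,210,k=6)*1.7,0,255).astype(np.uint8)[:,:,::-1])
E
```

```text
time_s: 14.25
ee_pos: [0.5515, 0.0173, 0.1069]
eef_rot: [3.14, -0.0, 1.642]
force: [-1.0, 0.3, 0.2]
grip_width: 0.0496
shift [-0.0005 -0.0005  0.0009] turn [ 0.0007 -0.0001  0.0008] rows>= 0.0
t 14.25 p [0.5515 0.0173 0.1069] rpy [ 3.14  -0.     1.642] F [-1.05  0.3   0.21] w 0.0496
```

View pics/scene6.png

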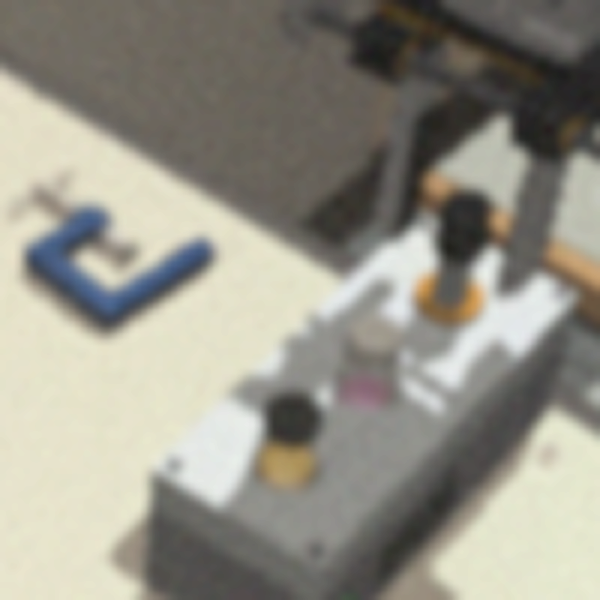

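The fingers straddle the knob at crop (463,228), with both vials seated and upright in front. Close on it.

```bash
python3 -m jog '[[-0.0005,-0.0005,0.001,0.0007,0,0,-0.2],[-0.0005,-0.0005,0.001,0.0007,0,0,-0.4],[-0.0005,-0.0005,0.001,0.0007,0,0,-0.55],[-0.0005,-0.0005,0.001,0.0007,0,0,-0.7],[-0.0005,-0.0005,0.001,0.0007,0,0,-0.7],[-0.0005,-0.0005,0.001,0.0007,0,0,-0.7]]' 12; python3 go.py .551 .0167 .106 1.641;python3 -c "
from station import status;o=status.get_obs();print(o['force'],o['moment'])"
```

```text
time_s: 14.9
ee_pos: [0.5512, 0.0165, 0.1063]
eef_rot: [3.141, -0.0, 1.642]
force: [-0.2, 0.0, 3.2]
grip_width: 0.0228
shift [ 0.0002 -0.0002  0.0003] turn [ 0.0005 -0.      0.0006] rows>= 0.0
t 14.9 p [0.5512 0.0165 0.1063] rpy [ 3.141 -0.     1.642] F [-0.19  0.04  3.15] w 0.0228
[-0.19374548  0.03776296  3.1512123 ] [-0.00336349  0.06638026 -0.02262716]
```

```bash
python3 -m jog '[[0,0,-0.001,0,0,0,-0.7],[0,0,-0.003,0,0,0,-0.7],[0,0,-0.005,0,0,0,-0.7],[0,0,-0.007,0,0,0,-0.7],[0,0,-0.009,0,0,0,-0.7],[0,0,-0.01,0,0,0,-0.7],[0,0,-0.01,0,0,0,-0.7]]' 20; python3 go.py .5512 .0165 .1413 1.641;python3 -c "
from station import status;o=status.get_obs();print(o['force'],o['moment'])"
```

```text
time_s: 15.6
ee_pos: [0.5513, 0.0165, 0.1164]
eef_rot: [3.14, -0.0, 1.642]
force: [-0.2, 0.1, -1.2]
grip_width: 0.0224
shift [-0.     -0.     -0.0249] turn [ 0.0007 -0.      0.0006] rows>= 0.5
t 15.6 p [0.5513 0.0165 0.1164] rpy [ 3.14  -0.     1.642] F [-0.24  0.13 -1.23] w 0.0224
[-0.24066822  0.1289431  -1.22517936] [-0.08701536  0.07842095 -0.03345886]
```

The tool now carries the rod's weight (−1.2 N) with negligible side force. Continue to 35 mm.

```bash
python3 -m jog '[[0,0,-0.001,0,0,0,-0.7],[0,0,-0.003,0,0,0,-0.7],[0,0,-0.005,0,0,0,-0.7],[0,0,-0.007,0,0,0,-0.7],[0,0,-0.009,0,0,0,-0.7],[0,0,-0.011,0,0,0,-0.7],[0,0,-0.013,0,0,0,-0.7],[0,0,-0.015,0,0,0,-0.7],[0,0,-0.017,0,0,0,-0.7],[0,0,-0.019,0,0,0,-0.7],[0,0,-0.021,0,0,0,-0.7],[0,0,-0.023,0,0,0,-0.7],[0,0,-0.0245,0,0,0,-0.7],[0,0,-0.025,0,0,0,-0.7],[0,0,-0.025,0,0,0,-0.7],[0,0,-0.025,0,0,0,-0.7]]'; python3 go.py .5512 .0165 .1413 1.641
python3 - <<'E'
from station import camera,status
from h import *
c=camera("scene");pickle.dump(c,open("pics/scene7.pkl","wb"))
cv2.imwrite("pics/scene7.png",np.clip(up(c,275,120,350,195,k=8)*1.7,0,255).astype(np.uint8)[:,:,::-1])
cv2.imwrite("pics/s7.png",cv2.resize(c["image"][:,:,::-1],(800,600)))
for z in(.085,.093,.094,.106,.104): print(z,((np.array(proj(c,(.5515,.0175,z)))-(275,120)+.5)*8).round(0))
o=status.get_obs();print(o["joint_vel"].round(4))
E
```

```text
time_s: 17.2
ee_pos: [0.5512, 0.0166, 0.1414]
eef_rot: [3.141, -0.0, 1.642]
force: [0.1, 0.4, -0.9]
grip_width: 0.0224
shift [-0.0001 -0.      0.0001] turn [ 0.0007 -0.      0.0006] rows>= 0.0
t 17.2 p [0.5512 0.0166 0.1414] rpy [ 3.141 -0.     1.642] F [ 0.07  0.39 -0.93] w 0.0224
0.085 [401. 314.]
0.093 [404. 297.]
0.094 [405. 295.]
0.106 [410. 268.]
0.104 [409. 273.]
[ 0.001   0.0004  0.     -0.0006 -0.0006 -0.0014]
```

View pics/scene7.png

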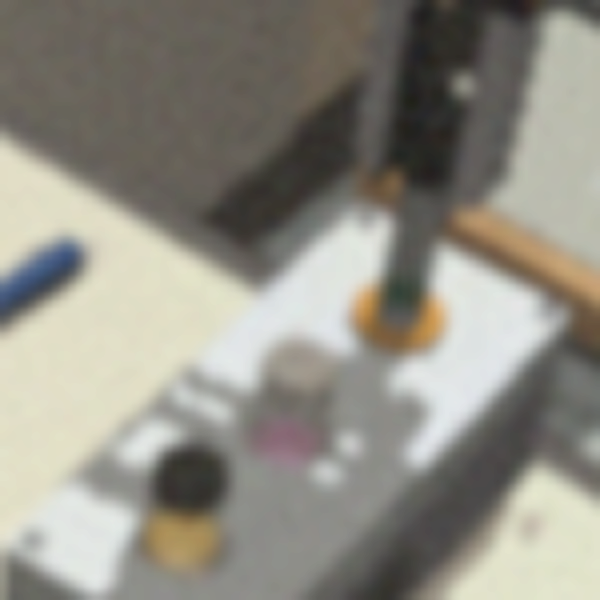

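View pics/s7.png

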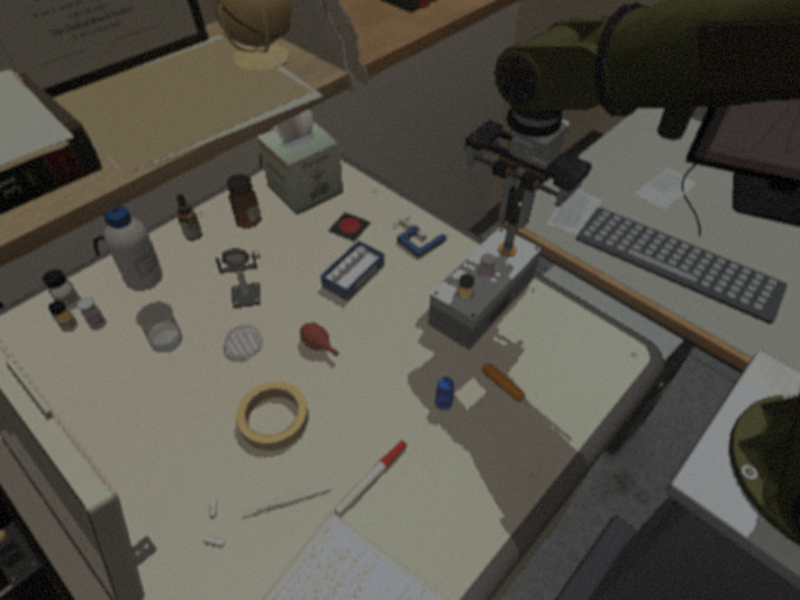

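The scene view shows the green band at crop (405,295) with about 15 px of bare grey rod between it and the collar, and no red. Both vials are seated, and the bystanders are where they were. Before handing in I compare them numerically with the start picture and confirm the hold is still.

```bash
python3 -m jog '[[0,0,0,0,0,0,-0.7],[0,0,0,0,0,0,-0.7],[0,0,0,0,0,0,-0.7]]'
python3 - <<'E'
from h import *
a,b=load("scene0"),load("scene7")
for n,(x0,y0,x1,y1) in dict(bulb=(185,200,222,232),pen=(235,275,262,305),tape=(148,240,200,290),driver=(305,230,337,257),clamp=(252,140,288,166),blue=(275,238,293,265)).items():
    hs=[]
    for c in(a,b):
        im=cv2.GaussianBlur(c["image"],(3,3),.8)[y0:y1,x0:x1];h=cv2.cvtColor(im,cv2.COLOR_RGB2HSV);m=(h[...,1]>(85 if n!="tape" else 70)).astype(np.uint8)
        M=cv2.moments(m,True);hs.append((round(M["m10"]/M["m00"]+x0,1),round(M["m01"]/M["m00"]+y0,1),M["m00"]))
    print(n,hs)
E
```

```text
time_s: 17.55
ee_pos: [0.5512, 0.0165, 0.1413]
eef_rot: [3.141, -0.0, 1.642]
force: [0.1, -1.0, -0.9]
grip_width: 0.0223
bulb [(201.9, 215.4, 244.0), (202.1, 215.4, 241.0)]
pen [(251.7, 289.7, 119.0), (251.5, 290.0, 115.0)]
tape [(173.6, 265.5, 932.0), (173.7, 265.6, 918.0)]
driver [(321.7, 244.0, 245.0), (321.4, 244.0, 243.0)]
clamp [(266.8, 154.5, 111.0), (267.0, 154.4, 111.0)]
blue [(284.2, 250.8, 145.0), (284.1, 251.1, 163.0)]
```

```bash
python3 -c "
from station import ctrl;print(ctrl.hand_in())"
```

```text
the job is handed in; nothing more can be done
None
```

I loaded the amber vial into well_2, then the purple vial into well_1. With both in, I drew the shutter rod up 35 mm by its knob and handed the job in at about 17.6 s, still holding it; no verdict was reported.

- **Vials:** Going in, contact forces stayed under about 3 N. The amber cap matched the position for a seated, upright vial to about half a pixel across and within about 1.5 pixels in height. I checked the purple vial more roughly, by eye against its predicted cap position and by how far it went down.
- **Shutter rod:** The side force stayed below about 0.4 N each time I stopped to read it during the draw, so I saw no sign of jamming. In the final scene picture the green band is fully clear, with bare grey rod between it and the collar and no red showing. Over the last readings the tool stayed within 0.1 mm, with about the rod's weight on it. The last reading also showed a 1 N sideways force, which is about the size of the sensor's noise.
- **Bystanders:** The tape, marker, screwdriver, bulb and clamp, and the blue look-alike vial, moved less than half a pixel from the first picture.
- **Disagreement:** The two cameras differed by nearly 2 mm in y, which is about the stated calibration error. I aimed between them, and both vials went in.

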